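Ready the trivet and crack the cooker's stuck lid

TASK

Finish the trivet for the hot pot: lay the two loose slats crosswise on top of the pair on the cork mat, square to it, one towards each end (about 30 mm in from the ends, as the lower pair lies), like a log cabin. Then take the cooker's lid by its handle, break its stuck seal without letting it fly open more than 60 mm, and finish while still holding the lid still and just ajar, its front edge about 25 mm up. Leave the mug, the jar and the tin where they stand.

Things in the scene. Friction and masses are not known exactly. Their poses are not given: they have to be found in the camera images.
- cooker: white multi-cooker, 250 mm deep (x), 220 mm wide (y), 168 mm high without its lid, fixed to the counter. Its x axis points from its front (dark panel) to its back. The origin is the centre of its underside.
- lid (a joint): hinged lid, rad: 0 shut, grows as the front edge rises (240 mm from the hinge: 0.1 rad = 24 mm); hinge level along the cooker's y at the back of the lid's top. The seal sticks: 10 to 20 N up at the handle breaks it within 3 mm, then the pull fades by 10 mm to the lid's weight (2 to 3.5 N there), so it may jump; it does not stick again. The lid falls shut if let go.
- lid_handle (a point): centre of the black bar handle on the lid near its front edge: a round bar 16 mm thick, along the cooker's y, 90 mm between its posts (centre to centre), its centre 41 mm above the lid's top face. From the hinge line, with the lid shut, it lies 215 mm towards the front and 42 mm up. It moves with the lid, on an arc about the hinge line.
- lid_hinge (a point): point on the lid's hinge line, in the middle of the cooker's back, 198 mm above the counter. Its axes are the cooker's.
- mat: square cork mat 200 x 200 x 6 mm, fixed to the counter; the origin is the centre of its underside. The first pair of slats lies along its x, 45 mm either side of the middle.
- slat1_mid (a point): loose slat of dark brown wood, 150 x 18 x 14 mm (x along its length, z its height); the point is its centre, 7 mm above its underside. It starts lying on the counter. Either loose slat may take either place.
- slat2_mid (a point): the other loose slat of dark brown wood, 150 x 18 x 14 mm (x along its length, z its height); the point is its centre.
- base1_mid (a point): one slat of dark brown wood, 150 x 18 x 14 mm (x along its length, z its height) of the first pair already on the mat, lying loosely along the mat's x at about y = -45 mm in the mat's frame; the point is its centre.
- base2_mid (a point): the other slat of dark brown wood, 150 x 18 x 14 mm (x along its length, z its height) of the first pair, at about y = +45 mm in the mat's frame; the point is its centre.
- mug: blue mug, 80 mm across, 90 mm high. Bystander; the origin is the centre of its underside.
- jar: amber jar with a steel cap, 56 mm across, 85 mm high. Bystander; the origin is the centre of its underside.
- tin: red tin, 52 mm across, 70 mm high. Bystander; the origin is the centre of its underside.
There are look-alikes about, which are no part of the job. Leave any turquoise look-alike of the part that bears base2_mid alone. What is shaped like the part that bears slat1_mid but white is not meant.

How it is judged:
By the outcome, as a careful person would: the job done as asked, in the order asked, and still so for the second after the job is handed in, while the arm keeps its last pose, push and grip.
It also fails if it takes over 64 s, if anything falls off the work surface, if the arm or the gripper's body presses on something with over 40 N, if the wrist force passes 120 N, or if a joint passes its speed limit or range.

ROBOT

A 7-joint arm with a two-finger parallel gripper is mounted at the origin on the work surface. World frame = base frame: x ahead of the robot, y to its left, z up, the work surface at z = 0. Lengths are in m, angles in rad, forces in N, time in s.
With the tool pointing down it reaches from about 0.425 to 0.95 m from the base axis. Payload 4.7 kg.
Tool frame: the origin (TCP) lies between the finger pads; the fingertips stand 25 mm ahead of it and the grasp point (between the pads) lies 6 mm ahead of it; z points along the fingers, y is the line along which they close (so a half turn about z gives the same grasp; the last joint's range is limited). The gripper opens to 85 mm and grips with 20 to 120 N. Pads are 22 mm wide; open, the fingers measure 114 mm over their backs; the gripper's body (76 mm by 85 mm) begins 54 mm behind the grasp point. The pads swing forward as they close: fully open they stand 13 mm farther back than shut.
Start: joints at [1.204, 0.469, -0.049, 1.532, 0.024, 1.141, -0.082], TCP at [0.224, -0.637, 0.256] pointing down, gripper open.
Joint ranges: [-2.59, 2.59], [-0.33, 1.99], [-1.39, 1.29], [0.1, 2.45], [-1.04, 4.18], [0.21, 1.99], [-2.66, 2.66]. Speed limits (rad/s): [2.57, 2.57, 3.14, 3.14, 3.14, 3.14, 3.14].

INTERFACE

Orientations are given as a 3x3 rotation matrix whose columns are the frame's x, y, z axes.
In Python, from rig import * gives the robot as it stands. Calls block until the motion is done:
- movep(position, orientation): joint-space move of the TCP to a pose.
- move_l(position, attitude=None, feed=0.15, until_force=None): straight line of the TCP; attitude=None keeps the orientation; feed is the mean speed in m/s. With until_force (N) it stops when the force on the tool has changed by that much, and returns True; else False.
- move_joints(angles): joint-space move.
- command_gripper(opening, newtons=None): finger opening in m; newtons is the grip in N (None keeps the last); returns when the fingers have stopped.
- sleep(seconds).
- inverse_kinematics(position, orientation): joint angles nearest the present ones, or None.
- sense(): the state.
- camera(name): name is "scene" or "top"; returns (picture, depth): 420x560x3 uint8, red, green, blue; 420x560 float32, m along the optical axis (not along the pixel's ray), 0 where there is no reading.
- camera_params(name): a dict with "K" (3x3 intrinsics, pixels), "position" and "rotation" of the camera in the world. Camera axes: x right, y down, z forward; pixel columns grow to the right and rows downward; lengths in m; the calibration is good to about 2 mm. A picture is of the moment at which its call begins. camera_params takes no time and is no camera call.
A pose or a line that the arm cannot do raises Unreachable and nothing moves.
- finish_job(): hands the job in; it is judged then, once.
The state is a dict: "time_s": time; "joint_pos": joint angles; "qd": joint speeds; "joint_efforts": joint torques, N m; "position": TCP position; "tcp_rot": TCP orientation; "wrist_force": force on the tool from outside, world axes, zero at the start; "ft_torque": the same for the moment, N m; "finger_gap": finger opening in m; "gripper_force": force on a finger pad.
Only numpy, scipy, OpenCV 4.12 (cv2) and the standard library are available. Lean on these libraries where they do the work, as an engineer would, in place of code of your own. Each camera call takes 0.05 s, during which the arm holds its last target. There are 200 camera calls.

## Working session

There is one attempt and no reset: what is moved stays moved. The work goes in short steps, each a Python script; the robot and the scene stay as the last script left them, time stands still between calls to the robot, and variables do not carry over. Pictures are saved under pics/ and viewed, at most 10 in all, crops included, and the job is handed in when it is done.

```bash
mkdir -p pics; python3 - <<'E'
from rig import *
import cv2,numpy as np
for n in("scene","top"):
    p,d=camera(n); cv2.imwrite(f"pics/{n}0.png",p[:,:,::-1]); np.save(f"{n}0.npy",d); np.save(f"{n}0rgb.npy",p)
    c=camera_params(n); print(n,np.round(c["K"],1).tolist(),c["position"],np.round(c["rotation"],3).tolist())
s=sense();print({k:np.round(v,3).tolist() for k,v in s.items()})
E
```

```text
scene [[459.0, 0.0, 277.5], [0.0, 459.0, 204.3], [0.0, 0.0, 1.0]] [ 0.95522982 -0.75288858  0.82035259] [[0.884, 0.295, -0.362], [0.467, -0.551, 0.691], [0.004, -0.78, -0.625]]
top [[398.9, 0.0, 281.0], [0.0, 398.9, 203.9], [0.0, 0.0, 1.0]] [ 0.43638618 -0.00462955  1.21052862] [[0.013, -0.993, 0.119], [-0.999, -0.009, 0.032], [-0.031, -0.119, -0.992]]
{'time_s': 0.1, 'joint_pos': [1.204, 0.469, -0.049, 1.534, 0.024, 1.141, -0.082], 'qd': [0.001, -0.002, 0.0, -0.005, 0.001, 0.001, -0.0], 'joint_efforts': [0.001, -51.151, -0.047, -23.839, 0.011, 0.004, 0.0], 'position': [0.224, -0.636, 0.255], 'tcp_rot': [[0.943, 0.331, -0.001], [0.331, -0.943, 0.002], [-0.0, -0.002, -1.0]], 'wrist_force': [0.491, 1.013, -0.093], 'ft_torque': [0.029, -0.028, -0.017], 'gripper_force': 0.0, 'finger_gap': 0.085}
```

View pics/scene0.png

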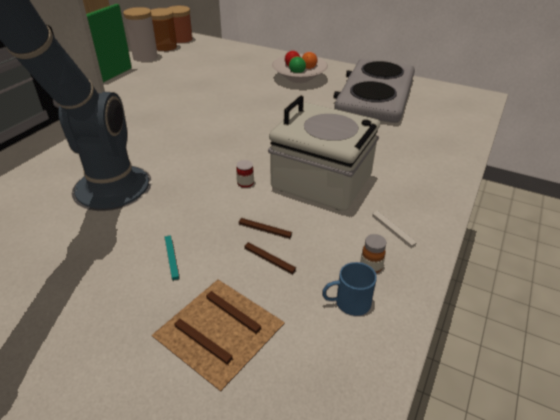

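View pics/top0.png

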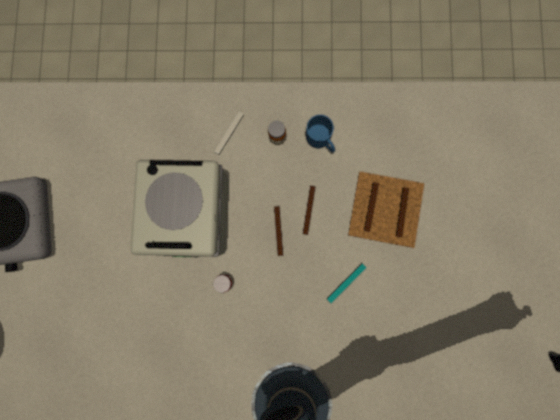

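The top view shows four dark brown slats: the loose pair at (279,231) and (309,210), and the base pair on the mat at (371,207) and (402,212). The look-alikes are the white slat at (230,133) and the turquoise one at (346,283), and the colour rules both out. The cooker has black bars at (168,245) and (175,162). I'll crop to see which is the handle, and measure.

```bash
cat > h.py <<'E'
from rig import *
import cv2,numpy as np
def world(n,u,v,d=None,z=None):
    c=camera_params(n);K=c["K"];R=np.array(c["rotation"]);t=np.array(c["position"])
    r=R@np.stack([(np.asarray(u,float)-K[0,2])/K[0,0],(np.asarray(v,float)-K[1,2])/K[1,1],np.ones_like(u,float)])
    s=d if z is None else (z-t[2])/r[2]
    return (t[:,None]+r*s).T if np.ndim(u) else t+r*s
def slats(n,p,dep,zt=None,show=True):
    """brown slats: list of (pixel, centre of top face, length, width, yaw)"""
    q=p.astype(int);m=((q[...,0]<105)&(q[...,0]-q[...,2]>18)&(q[...,1]<62)).astype(np.uint8)
    k,lab,st,ce=cv2.connectedComponentsWithStats(m);out=[]
    for i in range(1,k):
        if st[i,4]<150:continue
        v,u=np.nonzero(lab==i);w=world(n,u,v,dep[v,u])
        zm=np.percentile(w[:,2],80) if zt is None else zt
        w=world(n,u,v,z=zm)
        (cx,cy),(a,b),an=cv2.minAreaRect((w[:,:2]*1000).astype(np.float32))
        if a<b:a,b,an=b,a,an+90
        out.append((ce[i],cx/1e3,cy/1e3,zm,a,b,(an+90)%180-90))
        if show:print(n,ce[i].round(1),"xy %.4f %.4f zt %.4f L %.0f W %.0f yaw %.1f n %d"%(out[-1][1:]+(st[i,4],)))
    return out
E
python3 - <<'E'
from h import *
for n in("top","scene"):
    p=np.load(n+"0rgb.npy");d=np.load(n+"0.npy");slats(n,p,d)
p=np.load("top0rgb.npy");d=np.load("top0.npy")
# mat
q=p.astype(int)
for nm,pts in dict(barA=[(150,245),(168,245),(188,245)],barB=[(155,162),(175,162),(197,162)],lid=[(175,200),(140,200),(205,225)],tin=[(222,283)],jar=[(277,130)],mug=[(319,128)],matc=[(359,172),(424,181),(414,247),(349,237)],cookc=[(137,161),(219,161),(220,254),(133,253)]).items():
    for u,v in pts:print(nm,(u,v),world("top",u,v,d[v,u]).round(3))
a=cv2.resize(p[145:265,120:235],None,fx=4,fy=4,interpolation=2)
s=np.load("scene0rgb.npy");b=cv2.resize(s[90:210,262:390],None,fx=3,fy=3,interpolation=2)
im=np.zeros((600,460+384,3),np.uint8);im[:480,:460]=a;im[:360,460:]=b
cv2.imwrite("pics/crop1.png",cv2.resize(im[:480],None,fx=.94,fy=.94)[:,:,::-1])
E
```

```text
top [370.9 206.2] xy 0.5739 -0.2332 zt 0.0216 L 149 W 21 yaw -12.0 n 322
top [308.7 209.4] xy 0.5632 -0.0486 zt 0.0156 L 144 W 14 yaw -8.9 n 206
top [401.8 211.7] xy 0.5589 -0.3248 zt 0.0214 L 148 W 22 yaw -8.8 n 345
top [278.3 231.1] xy 0.4994 0.0413 zt 0.0156 L 142 W 14 yaw 5.2 n 217
scene [94.3  4.1] xy -0.5462 0.5832 zt 0.3067 L 163 W 91 yaw -40.3 n 217
scene [171.7  31. ] xy -0.4853 0.9384 zt 0.1214 L 537 W 186 yaw -50.1 n 1179
scene [264.9 228. ] xy 0.5045 0.0345 zt 0.0138 L 147 W 23 yaw 5.2 n 323
scene [270.1 258.1] xy 0.5679 -0.0561 zt 0.0138 L 149 W 21 yaw -8.6 n 376
scene [372.9 254.7] xy 0.7989 0.0249 zt 0.0631 L 48 W 42 yaw 9.6 n 200
scene [233.8 312.5] xy 0.5785 -0.2410 zt 0.0200 L 152 W 22 yaw -11.4 n 570
scene [203.5 341.5] xy 0.5637 -0.3323 zt 0.0203 L 153 W 21 yaw -9.2 n 661
barA (150, 245) [0.448 0.344 0.247]
barA (168, 245) [0.449 0.3   0.246]
barA (188, 245) [0.449 0.251 0.245]
barB (155, 162) [0.663 0.357 0.205]
barB (175, 162) [0.665 0.306 0.2  ]
barB (197, 162) [0.664 0.247 0.205]
lid (175, 200) [0.565 0.301 0.202]
lid (140, 200) [0.564 0.392 0.202]
lid (205, 225) [0.501 0.221 0.202]
tin (222, 283) [0.346 0.196 0.073]
jar (277, 130) [0.786 0.046 0.089]
mug (319, 128) [ 0.82  -0.081  0.002]
matc (359, 172) [ 0.681 -0.203  0.005]
matc (424, 181) [ 0.655 -0.399  0.001]
matc (414, 247) [ 0.455 -0.362  0.008]
matc (349, 237) [ 0.483 -0.171 -0.   ]
cookc (137, 161) [0.668 0.409 0.195]
cookc (219, 161) [ 0.715  0.231 -0.005]
cookc (220, 254) [0.427 0.207 0.059]
cookc (133, 253) [0.428 0.406 0.193]
```

View pics/crop1.png

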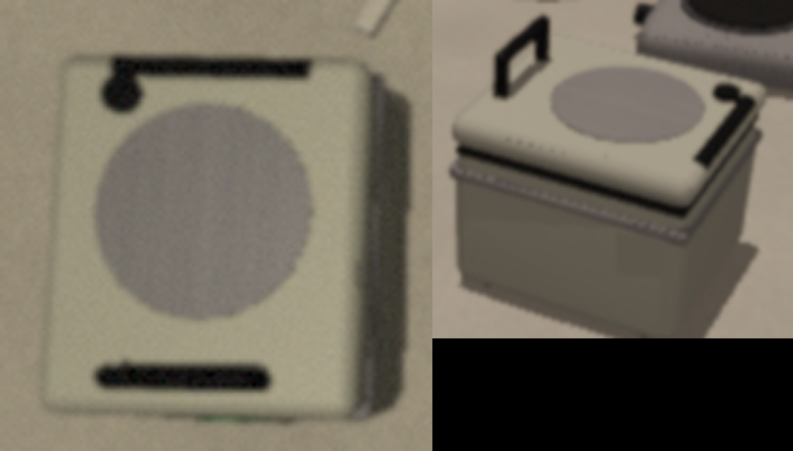

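The crop shows a raised bar handle at top-view pixel (168,245), with its top at z≈0.246. It is on the robot side. The low hinge bar with the vent knob is at (175,162), 215 mm behind it, as specified. The two dark brown slats off the mat, at top-view (279,231) and (309,210), are the targets. Next I'll measure the mat and handle and pick the first slat.

```bash
cat >> h.py <<'E'
def Rz(yaw): # tool down, tool x at yaw (deg)
    c,s=np.cos(np.radians(yaw)),np.sin(np.radians(yaw))
    return np.array([[c,s,0],[s,-c,0],[0,0,-1.]])
def st(tag=""):
    s=sense();print(tag,"t%.1f"%s["time_s"],"p",np.round(s["position"],4),"F",np.round(s["wrist_force"],1),"gap %.4f gf %.1f"%(s["finger_gap"],s["gripper_force"]),"yaw %.1f"%np.degrees(np.arctan2(s["tcp_rot"][1][0],s["tcp_rot"][0][0])));return s
E
python3 - <<'E'
from h import *
for n in("top","scene"):
    p=np.load(n+"0rgb.npy");d=np.load(n+"0.npy");h=cv2.cvtColor(p,cv2.COLOR_RGB2HSV)
    m=((h[...,1]>110)&(h[...,0]<25)).astype(np.uint8)
    m=cv2.morphologyEx(m,cv2.MORPH_CLOSE,np.ones((7,7)))
    k,lab,s,ce=cv2.connectedComponentsWithStats(m)
    c0=(387,209) if n=="top" else (219,330)
    v,u=np.nonzero(lab==lab[c0[1],c0[0]]);w=world(n,u,v,z=.006)
    (cx,cy),(a,b),an=cv2.minAreaRect((w[:,:2]*1000).astype(np.float32));print("mat",n,len(u),round(cx,1),round(cy,1),"mean",w[:,:2].mean(0).round(4),round(a),round(b),round(an,1))
# handle
p=np.load("top0rgb.npy").astype(int);d=np.load("top0.npy")
m=np.zeros(d.shape,np.uint8);m[236:254,138:200]=(p[236:254,138:200].sum(2)<130)
v,u=np.nonzero(m);w=world("top",u,v,z=.245);r=cv2.minAreaRect((w[:,:2]*1000).astype(np.float32));print("handle",r,w[:,:2].mean(0))
# pick slat A
x,y,yaw=.5632,-.0486,-8.9
cand=[]
for dy in(0,180):
    q=inverse_kinematics([x,y,.15],Rz(yaw+dy));print(dy,None if q is None else np.round(q,2))
for X,Y in((.61,-.29),(.52,-.27),(.4994,.0413)):
  for yw in(80,-100):
    q=inverse_kinematics([X,Y,.15],Rz(yw));print(X,yw,None if q is None else np.round(q,2))
for yw in(90,-90):
    q=inverse_kinematics([.449,.299,.3],Rz(yw));print("lid",yw,None if q is None else np.round(q,2))
E
```

```text
mat top 4303 568.6 -281.5 mean [ 0.5675 -0.2822] 198 198 79.8
mat scene 7359 570.5 -284.2 mean [ 0.5743 -0.2912] 197 198 79.7
handle ((448.7486877441406, 300.3804016113281), (9.683825492858887, 108.16090393066406), 0.6865582466125488) [0.44891077 0.29878526]
0 [ 0.27  0.43 -0.33  1.89  0.18  0.85 -1.88]
180 [ 0.58  0.52 -0.76  1.87  0.45  0.92  1.03]
0.61 80 [ 0.64  0.6  -0.39  1.62  0.26  0.98 -0.  ]
0.61 -100 [-0.28  0.84  1.11  1.68 -0.81  1.16 -2.27]
0.52 80 [ 0.73  0.47 -0.42  1.84  0.25  0.88  0.01]
0.52 -100 [-0.34  0.7   1.11  1.9  -0.74  1.03 -2.23]
0.4994 80 [ 0.43  0.41 -0.74  2.02  0.37  0.84 -0.69]
0.4994 -100 [ 0.71  0.6  -1.17  2.    0.68  0.99  2.17]
lid 90 [ 0.22  0.43 -1.16  1.76  0.42  1.23 -1.06]
lid -90 [ 0.22  0.43 -1.17  1.76  0.42  1.24  2.08]
```

```bash
cat >> h.py <<'E'
def pick(x,y,yaw,z=.028):
    command_gripper(.05,40)
    movep([x,y,.13],Rz(yaw)); move_l([x,y,.06],feed=.2)
    print("hit",move_l([x,y,z],feed=.06,until_force=6)); st("down")
    command_gripper(0,40); s=st("closed")
    return s
def lift(z=.12):
    p=sense()["position"]; move_l([p[0],p[1],z],feed=.12); st("lifted")
E
python3 - <<'E'
from h import *
pick(.5632,-.0486,-8.9); lift()
p,d=camera("top");np.save("t1.npy",p);q,_=camera("scene")
cv2.imwrite("pics/lift1.png",np.hstack([cv2.resize(p[120:300,200:440],(480,360)),cv2.resize(q[150:360,150:330],(309,360))])[:,:,::-1])
slats("top",p,d)
E
```

```text
hit False
down t4.2 p [ 0.5632 -0.0485  0.0278] F [-0.3  0.3 -0.5] gap 0.0503 gf 0.0 yaw -8.9
closed t4.6 p [ 0.5636 -0.0486  0.0285] F [-0.6 -1.   2. ] gap 0.0169 gf 40.4 yaw -8.9
lifted t5.5 p [ 0.563  -0.0487  0.1193] F [-0.4 -0.7 -0.8] gap 0.0169 gf 40.0 yaw -8.9
top [370.8 206.6] xy 0.5737 -0.2339 zt 0.0214 L 146 W 19 yaw -11.3 n 300
top [401.8 211.8] xy 0.5581 -0.3245 zt 0.0220 L 147 W 20 yaw -9.6 n 324
top [278.2 230.8] xy 0.4993 0.0416 zt 0.0162 L 141 W 12 yaw 5.2 n 183
```

View pics/lift1.png

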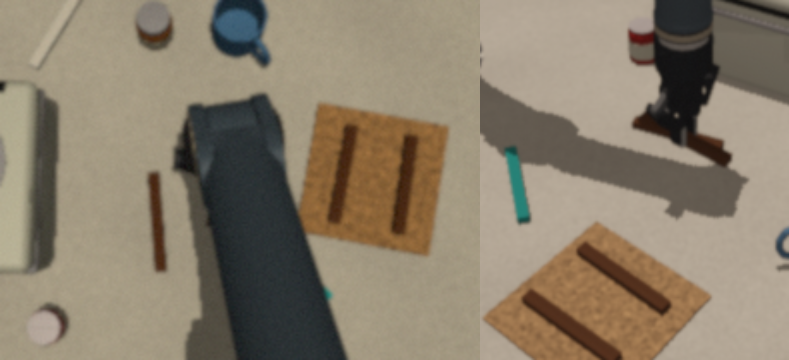

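The slat is held level (scene crop at about 685,140) and the base pair is undisturbed. Placing it on the far end, then picking the second.

```bash
cat >> h.py <<'E'
C=np.array([.568,-.281]);YM=-10.2
AX=np.array([np.cos(np.radians(YM)),np.sin(np.radians(YM))])
def place(xy,yaw):
    x,y=xy
    movep([x,y,.11],Rz(yaw)); move_l([x,y,.056],feed=.15)
    print("touch",move_l([x,y,.0465],feed=.02,until_force=4)); st("set")
    command_gripper(.035); st("open"); move_l([x,y,.13],feed=.15)
E
python3 - <<'E'
from h import *
place(C+.045*AX,YM+90)
pick(.4993,.0415,5.2); lift()
p,d=camera("top");q,e=camera("scene")
print("top");slats("top",p,d);slats("scene",q,e)
cv2.imwrite("pics/place1.png",np.hstack([cv2.resize(p[150:270,320:450],(433,400),interpolation=2),cv2.resize(q[270:390,145:255],(366,400),interpolation=2)])[:,:,::-1])
E
```

```text
touch True
set t8.1 p [ 0.6126 -0.2892  0.0485] F [-0.3  0.2  4.5] gap 0.0168 gf 40.5 yaw 79.8
open t8.4 p [ 0.6117 -0.289   0.0471] F [ 0.3 -0.  -0.8] gap 0.0349 gf 0.0 yaw 79.8
hit False
down t12.1 p [0.4993 0.0416 0.0279] F [ 0.6 -0.2 -0.2] gap 0.0498 gf 0.0 yaw 5.2
closed t12.4 p [0.4997 0.0415 0.0284] F [ 0.1 -0.5  3.3] gap 0.0168 gf 39.8 yaw 5.2
lifted t13.4 p [0.4991 0.0414 0.1193] F [-0.1 -0.3 -0.3] gap 0.0169 gf 39.4 yaw 5.2
top
top [387.6 204.6] xy 0.5643 -0.2790 zt 0.0332 L 152 W 147 yaw 80.4 n 893
scene [166.   34.9] xy -0.4928 0.9177 zt 0.1158 L 481 W 137 yaw -47.2 n 721
scene [278.5 205.3] xy 0.5430 0.0357 zt 0.1044 L 70 W 25 yaw 2.3 n 160
scene [372.8 254.9] xy 0.7992 0.0246 zt 0.0627 L 47 W 40 yaw 14.2 n 183
scene [222.9 330.8] xy 0.5776 -0.2894 zt 0.0327 L 155 W 150 yaw 80.7 n 1831
```

View pics/place1.png

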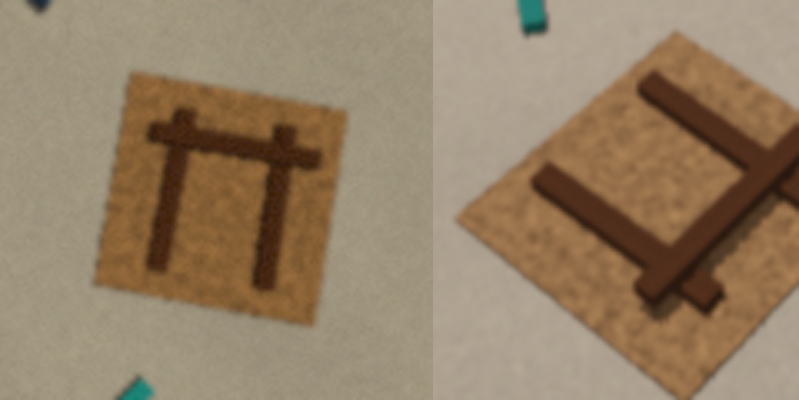

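Both pictures show the first slat lying crosswise on the pair at the far end. I'll check the numbers from points read off the crop.

```bash
python3 - <<'E'
from h import *
f=lambda u,v,z:world("top",320+u/3.33,150+v/3.33,z=z)[:2]
AY=np.array([-AX[1],AX[0]])
for nm,u,v,z in[("b+far",186,109,.02),("b+near",157,271,.02),("b-far",285,125,.02),("b-near",264,291,.02),("up+",149,132,.034),("up-",321,158,.034),("mat",132,72,.006),("mat",348,110,.006),("mat",316,326,.006),("mat",94,286,.006)]:
    w=f(u,v,z)-C;print(nm,np.round([w@AX*1000,w@AY*1000],1))
E
```

```text
b+far [70.6 44.1]
b+near [-78.3  45.7]
b-far [ 72.5 -45.1]
b-near [-78.1 -49.8]
up+ [41.1 75.3]
up- [ 46.1 -77.2]
mat [98.4 95.6]
mat [  99.5 -102.2]
mat [ -99.  -103.3]
mat [-101.1   96.4]
```

Within about 2 mm of target: 28 mm in from the base ends. The second goes at −47 mm.

```bash
python3 - <<'E'
from h import *
place(C-.047*AX,YM+90)
command_gripper(.06)
movep([.449,.299,.33],Rz(90)); st("over lid")
p,d=camera("top");q,e=camera("scene")
np.save("q2.npy",q)
cv2.imwrite("pics/place2.png",np.hstack([cv2.resize(p[150:270,320:450],(390,360),interpolation=2),cv2.resize(q[70:250,235:425],(380,360),interpolation=2)])[:,:,::-1])
cv2.imwrite("pics/place2s.png",cv2.resize(q[270:390,145:300],(620,480),interpolation=2)[:,:,::-1])
E
```

```text
touch True
set t15.9 p [ 0.5221 -0.2729  0.0485] F [-0.2 -0.4  3.9] gap 0.0170 gf 40.0 yaw 79.8
open t16.2 p [ 0.5212 -0.2726  0.0474] F [0.4 0.2 0.5] gap 0.0351 gf 0.0 yaw 79.8
over lid t19.5 p [0.4499 0.2977 0.3294] F [-0.1 -0.1 -0.5] gap 0.0599 gf 0.0 yaw 89.9
```

View pics/place2.png

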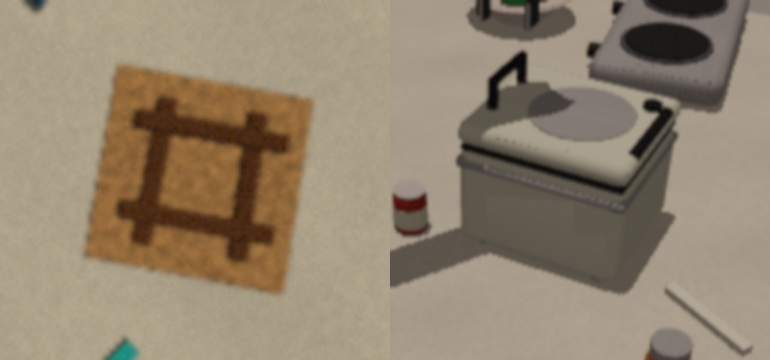

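View pics/place2s.png

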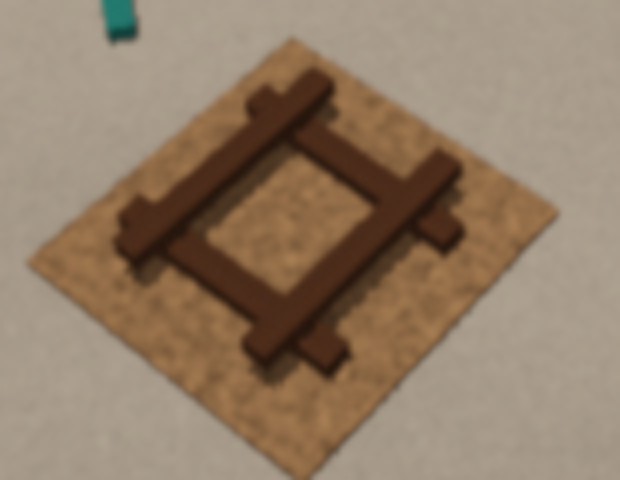

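The four slats form a square log-cabin, with even overhangs at both ends. The gripper should be near the handle, but it isn't in the crop (handle at about 507,75). I'll check where it appears before descending.

```bash
python3 - <<'E'
from h import *
q=np.load("q2.npy");c=camera_params("scene")
for P in([.4499,.2977,.304],[.4499,.2977,.329],[.4487,.299,.24]):
    r=np.array(c["rotation"]).T@(np.array(P)-c["position"]);k=c["K"]@r;print(P,(k[:2]/k[2]).round(1))
cv2.imwrite("pics/s2.png",cv2.resize(q[0:190,180:420],(720,570),interpolation=2)[:,:,::-1]);st()
E
```

```text
[0.4499, 0.2977, 0.304] [293.  83.]
[0.4499, 0.2977, 0.329] [293.3  74.1]
[0.4487, 0.299, 0.24] [292.3 104.5]
 t19.6 p [0.4498 0.2979 0.3295] F [-0.3 -0.8 -0.2] gap 0.0599 gf 0.0 yaw 89.9
```

View pics/s2.png

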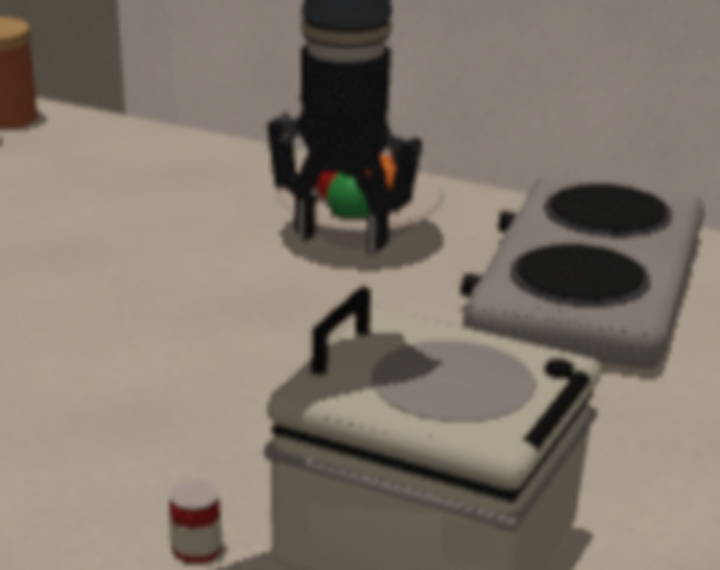

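The gripper is straight above the handle: fingertips at scene (293,82) as projected, handle at (293,104). Grasping, then raising along the hinge arc.

```bash
python3 - <<'E'
from h import *
from scipy.spatial.transform import Rotation as Ro
move_l([.449,.299,.285],Rz(90.4),feed=.1)
if move_l([.449,.299,.246],feed=.05,until_force=6): st("HIT"); raise SystemExit
st("down"); command_gripper(0,60); s=st("closed")
if s["finger_gap"]<.012: raise SystemExit("no bar")
s0=np.array(s["position"]);R0=Rz(90.4)
s0[2]=.246
H=np.array([s0[0]+.215,s0[1],.198]);np.save("grip.npy",np.r_[s0,H])
for th in(.01,.02,.03,.045,.06):
    r=Ro.from_euler("y",th).as_matrix()
    move_l(H+r@(s0-H),r@R0,feed=.02); st("th%.3f"%th)
E
```

```text
down t21.1 p [0.4491 0.2992 0.2463] F [-0.2  0.3  0.4] gap 0.0601 gf 0.0 yaw 90.4
closed t21.6 p [0.4486 0.2991 0.2463] F [-2.4 -1.7  4.2] gap 0.0138 gf 58.4 yaw 90.4
th0.010 t21.9 p [0.4489 0.299  0.2476] F [-1.4  0.7 -3.2] gap 0.0139 gf 58.9 yaw 90.4
th0.020 t22.1 p [0.4493 0.299  0.2495] F [-0.1  2.8 -9.7] gap 0.0142 gf 59.6 yaw 90.4
th0.030 t22.4 p [0.4502 0.299  0.253 ] F [-1.   1.  -2.7] gap 0.0142 gf 60.2 yaw 90.4
th0.045 t22.7 p [0.451  0.299  0.2564] F [-3.  -0.2 -0.2] gap 0.0139 gf 60.6 yaw 90.4
th0.060 t23.0 p [0.4517 0.299  0.2588] F [-2.7 -0.4 -1.5] gap 0.0139 gf 60.4 yaw 90.4
```

The seal broke gently at about 10 N. Continuing to 25 mm and checking with the camera.

```bash
python3 - <<'E'
from h import *
from scipy.spatial.transform import Rotation as Ro
g=np.load("grip.npy");s0,H=g[:3],g[3:];R0=Rz(90.4)
for th in(.08,.104):
    r=Ro.from_euler("y",th).as_matrix()
    move_l(H+r@(s0-H),r@R0,feed=.03); st("th%.3f"%th)
sleep(.5);s=st("rest");tr=np.array(s["tcp_rot"])
gp=np.array(s["position"])+.006*tr[:,2];v=gp-H;print("handle z",gp[2],"theta",np.arctan2(v[2],-v[0])-np.arctan2(.042,.215))
p,d=camera("top");q,e=camera("scene")
# lid plane fit from scene depth on lid pixels (bright, z>0.19)
vv,uu=np.mgrid[80:190,265:385];w=world("scene",uu.ravel(),vv.ravel(),e[80:190,265:385].ravel())
k=(w[:,2]>.19)&(w[:,2]<.26)&(abs(w[:,1]-.3)<.08)&(w[:,0]>.5)&(w[:,0]<.64)&(q[80:190,265:385].reshape(-1,3).max(1)>60)
a=np.linalg.lstsq(np.c_[w[k,:2],np.ones(k.sum())],w[k,2],rcond=None)[0];print("lid slope now",a,k.sum())
e0=np.load("scene0.npy");q0=np.load("scene0rgb.npy");w=world("scene",uu.ravel(),vv.ravel(),e0[80:190,265:385].ravel())
k=(w[:,2]>.19)&(w[:,2]<.26)&(abs(w[:,1]-.3)<.08)&(w[:,0]>.5)&(w[:,0]<.64)&(q0[80:190,265:385].reshape(-1,3).max(1)>60)
print("before",np.linalg.lstsq(np.c_[w[k,:2],np.ones(k.sum())],w[k,2],rcond=None)[0])
cv2.imwrite("pics/end.png",np.hstack([cv2.resize(p[100:300,180:450],(432,320)),cv2.resize(q[60:210,230:400],(363,320),interpolation=2)])[:,:,::-1])
E
```

```text
th0.080 t23.3 p [0.453 0.299 0.263] F [-2.6 -0.4 -1.6] gap 0.0140 gf 60.4 yaw 90.4
th0.104 t23.6 p [0.4546 0.299  0.268 ] F [-1.6 -0.4 -1.5] gap 0.0140 gf 60.4 yaw 90.4
rest t24.1 p [0.4546 0.299  0.268 ] F [-2.  -1.6 -2. ] gap 0.0140 gf 60.3 yaw 90.4
handle z 0.2620441077162128 theta 0.10368913138690375
lid slope now [-0.10215913  0.00500971  0.26633829] 1565
before [0.00111568 0.00410575 0.1981863 ]
```

View pics/end.png

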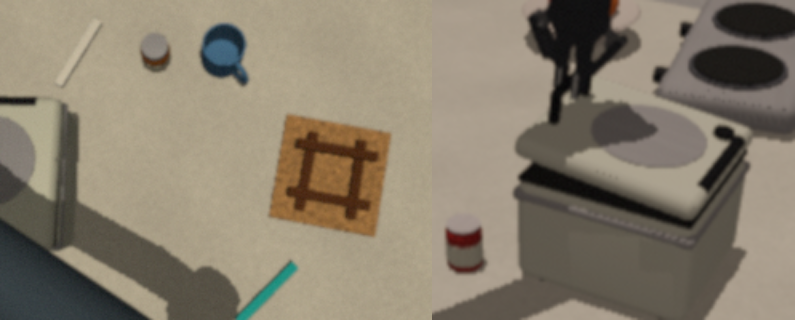

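The lid is held ajar: its measured slope is 0.103 rad, about 25 mm at the front edge. The trivet is intact at (330,175), and the mug, jar and tin haven't moved.

```bash
python3 -c "
from rig import *
print(finish_job())"
```

```text
the job is handed in; nothing more can be done
None
```

The job is handed in: both loose slats lie crosswise on the base pair, about 28 mm in from the ends. The lid's seal broke at about 10 N without a jump, and the gripper is holding the lid still with its front edge about 25 mm up; the mug, jar and tin were not touched.

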